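# Peel the stuck yellow cover and present it over its bin

## Task

The yellow sheet-metal cover is jammed tight on top of a pile of red covers, clipped in its nest. Take it by its steel finger lug, peel it off by raising the lug's corner first while the opposite corner still rests on the pile, and leave the red pile where it is; then carry it to the bin of its own colour and hold it level, centred, about a hand's breadth above the bin's mouth. The program finishes while still holding the cover there in the gripper; do not shift the bins or the other things on the bench.

Things in the scene. Friction and masses are not known exactly. Their poses are not given: they have to be found in the camera images.
- yellow_cover: Yellow steel cover, 0.12 kg: flat deck 104 (x) x 134 (y) x 3 mm, flared skirt, 113 x 143 mm over all, 10 mm high without the lug. Origin: centre, at the skirt's foot; z up. Nested on the red pile, deck top 42 mm above the bench. Four leaf springs of the pile's base (on its +x and -x sides, 45 mm either side of the middle) cling to its skirt, each about 2 N against lifting over the first 8 mm.
- cover_lug (a point): Grip point on the upright steel lug near the cover's +x -y corner: lug 12 mm thick, 26 long, 34 tall above the deck. Point: mid thickness and length, 22 mm above the deck top, 12 mm below the lug's top, at x +36, y -46 mm from the cover's centre. Cover's axes; the 26 mm length runs along the diagonal, -52.2 deg (-0.911 rad) from the cover's x, so fingers close across that.
- cover_mid (a point): Centre of the top of the yellow cover's deck (cover's axes).
- lug_corner (a point): The corner of the deck next to the lug (top of the deck, x = +52, y = -67 mm from the centre).
- far_corner (a point): The corner of the deck opposite the lug (top of the deck, x = -52, y = +67 mm from the centre).
- red_pile: Pile of four red steel covers on a dark base plate (150 x 146 x 4 mm) with four steel leaf springs; one loose thing of 0.9 kg, 35 mm high (springs 43). Red covers have the yellow one's outline. Origin: centre of its underside on the bench; axes parallel to the yellow cover's while that is nested.
- yellow_mouth (a point): Centre of the mouth of the small empty yellow bin (93 x 124 x 50 mm, loose, standing on the bench), at the height of its rim, 50 mm above the bench. x and y are the bin's 93 and 124 mm sides.
- red_mouth (a point): The same point, 50 mm above the bench, of the red bin with bolts (98 x 124 x 52 mm, loose): not the one wanted.
- tape_roll: Bystander: a roll of tan paper tape lying flat, 74 mm across, 25 mm high; origin under its centre.
- hex_nut: Bystander: a big steel hexagon nut, 35 x 30 x 16 mm; origin under its centre.

How it is judged:
By the outcome, as a careful person would: the job done as asked, in the order asked, and still so for the second after the job is handed in, while the arm keeps its last pose, push and grip.
It also fails if it takes over 42 s, if anything falls off the work surface, if the arm or the gripper's body presses on something with over 40 N, if the wrist force passes 120 N, or if a joint passes its speed limit or range.

## Robot

A 7-joint arm with a two-finger parallel gripper is mounted at the origin on the work surface; the furniture and walls round the work are solid. World frame = base frame: x ahead of the robot, y to its left, z up, the work surface at z = 0. Lengths are in mm, angles in rad, forces in N, time in s.
With the tool pointing down it reaches from about 400 to 875 mm from the base axis. Payload 4.4 kg.
Tool frame: the origin (TCP) lies on the centre line of the jaws, within the pads' length; the fingertips stand 25 mm ahead of it and the grasp point (between the pads) lies 6 mm ahead of it (ctrl.finger_overhang is the distance from the TCP to the fingertips, in mm); z points along the fingers, y is the line along which they close (so a half turn about z gives the same grasp; the last joint's range is limited). The gripper opens to 85 mm and grips with 20 to 120 N. Pads are 22 mm wide; open, the fingers measure 114 mm over their backs; the gripper's body (76 mm by 85 mm) begins 54 mm behind the grasp point. The pads swing forward as they close: fully open they stand 13 mm farther back than shut.
Start: joints at [1.16, 0.628, 0.038, 1.517, -0.027, 0.996, -0.02], TCP at [219.732, -611.748, 256.313] pointing down, gripper open.
Joint ranges: [-3.06, 3.06], [-0.37, 2.12], [-1.25, 1.32], [0.18, 2.47], [-1.1, 4.24], [0.23, 1.98], [-2.94, 2.94]. Speed limits (rad/s): [2.57, 2.57, 3.14, 3.14, 3.14, 3.14, 3.14].

## Interface

Orientations are given as [roll, pitch, yaw] about the fixed x, y, z axes, in that order (R = Rz(yaw) Ry(pitch) Rx(roll)).
In Python, from cell import ctrl gives the robot as it stands. The module is installed in compiled form; this text tells all that it offers.
- The arm moves only by the tool play_rows, never from a script. Its argument "targets" is a list of rows, each a list of 5 numbers: the closure, from 0 (fully open) to 1 (shut), then the shift along the tool's x, y, z in cm, then the turn about the tool's z in degrees. In form: [[gripper, dx, dy, dz, spin], ...]. A call has 1 to 10 rows; each row is the pose to reach, as a shift and turn from the pose commanded when the call began, along the tool's axes at that moment; what a row does not reach only later rows make up. A row lasts 1/10 s, in which the tool goes at most 50 mm and 8.59 degrees, less where a joint would pass 70% of its speed; a pose out of reach is approached as far as the arm can. A call with a gripper value outside its range is refused whole. The fingers move at their own pace and stop on an object; the grip force is fixed at half the most. Time passes only in rows, so rows that repeat a pose let the fingers close. It gives the time, the measured TCP pose, the force, the opening and the grip force at its end, in the units of the state.
- ctrl.read_state(): the state, without advancing time (a new reading comes with each control period).
- ctrl.get_image(name): name is "side" or "top" or "wrist"; returns (picture, depth): 384x512x3 uint8, red, green, blue; 384x512 float32, mm along the optical axis (not along the pixel's ray), 0 where there is no reading.
- ctrl.calibration(name): a dict with "vfov" (degrees; the focal length in pixels is half the picture's height over the tangent of half this angle, whatever the lens; pixels are square), "cx", "cy" (the principal point, pixels), "extrinsics" (4x4, takes a point from camera to world coordinates); the wrist camera has in their place "mount" (4x4, takes a point from camera to tool coordinates, whose origin is the TCP and whose axes are the flange's). Camera axes: x right, y down, z forward; pixel columns grow to the right and rows downward; lengths in mm; the calibration is good to about 2 mm. A picture is of the moment at which its call begins: read the wrist's pose just before it. calibration takes no time and is no camera call.
- ctrl.finish_job(): hands the job in; it is judged then, once.
Trained networks look in the newest picture that a camera, given by its name, has taken for a name from the list of things; names that differ only in an ending like _2 or _b are one class to them, and where a whole thing is asked for, a point or a joint stands for the part that bears it (a point fixed in the world has none). Each returns a list of dicts, best first, with "confidence" (0 to 1); they miss things now and then, are a little off and sometimes report something else, mostly with a low value. They report only what shows in the picture. A call takes as long as a camera call.
- ctrl.search_frame(camera, name): "bbox" ([left, top, right, bottom] in pixels, round what is visible of it).
- ctrl.trace(camera, name): "pixels" (384x512 bool, what is visible of it) and "bbox" ([left, top, right, bottom] in pixels, round what is visible of it).
The state is a dict: "clock": time; "qpos": joint angles; "qd": joint speeds; "tau": joint torques, N m; "eef_pos": TCP position; "tool_rot": TCP orientation; "force": force on the tool from outside, world axes, zero at the start; "torque": the same for the moment, N m; "width": finger opening in mm; "gripper_force": force on a finger pad.
Only numpy, scipy, OpenCV 4.12 (cv2) and the standard library are available. Lean on these libraries where they do the work, as an engineer would, in place of code of your own. Each camera call takes 0.05 s, during which the arm holds its last target. There are 200 camera calls.

## Working session

There is one attempt and no reset: what is moved stays moved. The work goes in short steps, Python scripts to look and compute and a tool call to move; the robot and the scene stay as the last step left them, time stands still between calls to the robot, and variables do not carry over. Pictures are saved under pics/ and viewed, at most 10 in all, crops included, and the job is handed in when it is done.

Besides the shell and the picture viewer there is one more tool, called by a JSON object that holds its "api" and its "payload". play_rows: Moves the arm, as the interface text tells. Its arguments: {"type":"object","properties":{"targets":{"type":"array"}},"required":["targets"]}

```bash
mkdir -p pics; cat > h.py <<'E'
import numpy as np, cv2
from cell import ctrl
from scipy.spatial.transform import Rotation as R
def cam(n):
    c=ctrl.calibration(n); st=ctrl.read_state(); im,d=ctrl.get_image(n)
    if 'mount' in c:
        T=np.eye(4);T[:3,:3]=R.from_euler('xyz',st['tool_rot']).as_matrix();T[:3,3]=st['eef_pos'];E=T@np.array(c['mount'])
    else: E=np.array(c['extrinsics'])
    f=192/np.tan(np.radians(c['vfov'])/2)
    v,u=np.mgrid[:384,:512]
    P=np.stack([(u-c['cx'])/f*d,(v-c['cy'])/f*d,d,np.ones_like(d)],-1)@E.T
    P=P[...,:3]; P[d<=0]=np.nan
    return im,P,E,f,c
def save(im,n): cv2.imwrite('pics/'+n,im[...,::-1])
E
python3 - <<'E'
from h import *
print(ctrl.read_state())
ims=[]
for n in ['top','side']:
    im,P,E,f,c=cam(n); ims.append(im); np.save(n+'P.npy',P); np.save(n+'I.npy',im)
    print(n,E.round(2).tolist(),f)
    for k in ['yellow_cover','cover_lug','red_pile','yellow_mouth','red_mouth','tape_roll','hex_nut']:
        for r in ctrl.trace(n,k)[:2]:
            m=r['pixels']; p=P[m]; print(n,k,round(r['confidence'],2),np.round(r['bbox']).tolist(),np.nanmedian(p,0).round(),np.nanmin(p,0).round(),np.nanmax(p,0).round())
save(cv2.resize(np.vstack(ims),(0,0),fx=.78,fy=.78),'a.png')
E
```

```text
{'clock': 0.0, 'qpos': array([ 1.16017245,  0.62937184,  0.03845449,  1.51834292, -0.02697107,
        0.9962898 , -0.02001351]), 'qd': array([-0.00120443,  0.00082437, -0.00111867, -0.00126079,  0.00033561,
        0.00031757, -0.00077168]), 'tau': array([-7.03130831e-05, -5.63396430e+01,  1.22631636e+00, -1.93445063e+01,
        1.10984186e-02,  1.05486129e-02, -2.70710575e-05]), 'eef_pos': array([ 219.54379934, -611.20237172,  255.38063637]), 'tool_rot': array([-3.13969993e+00,  5.74369106e-05,  3.44816590e-01]), 'force': array([-0.12104282, -0.18643122, -0.14823758]), 'torque': array([-0.03638626, -0.06232142, -0.01162654]), 'gripper_force': 0.0, 'width': 85.3836739528957}
top [[-0.02, -1.0, 0.08, 466.57], [-1.0, 0.02, -0.01, 124.75], [0.01, -0.08, -1.0, 1035.19], [0.0, 0.0, 0.0, 1.0]] 464.2387017071834
top yellow_cover 0.78 [147.0, 203.0, 226.0, 273.0] [455. 266.  43.] [380. 184.  -1.] [529. 356.  81.]
top cover_lug 0.76 [150.0, 203.0, 228.0, 273.0] [455. 265.  43.] [382. 184.  -3.] [529. 353.  81.]
top red_pile 0.77 [150.0, 195.0, 232.0, 280.0] [435. 261.   5.] [364. 175.  -3.]
[... 764 characters left out ...]
e cover_lug 0.96 [253.0, 222.0, 318.0, 284.0] [455. 278.  43.] [383. 175.  -0.] [526. 352.  78.]
side cover_lug 0.65 [181.0, 245.0, 201.0, 258.0] [644. 274.  25.] [605. 242.  -2.] [666. 396. 160.]
side red_pile 0.63 [242.0, 230.0, 327.0, 294.0] [464. 322.   7.] [362. 189.  -4.] [545. 355.  46.]
side yellow_mouth 0.8 [250.0, 164.0, 295.0, 214.0] [495.  40.  19.] [442.  -9.  -3.] [541. 118.  55.]
side red_mouth 0.6 [296.0, 136.0, 332.0, 174.0] [ 397. -103.   25.] [ 347. -256.   -3.] [445. -34.  56.]
side tape_roll 0.43 [184.0, 246.0, 198.0, 256.0] [644. 274.  25.] [629. 266.  23.] [661. 287.  27.]
side hex_nut 0.43 [197.0, 219.0, 205.0, 233.0] [647. 197.  11.] [632. 180.  -3.] [660. 212.  18.]
```

View pics/a.png

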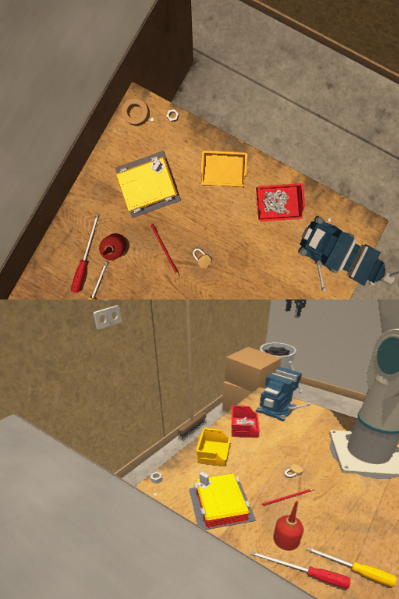

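The scene is clear: the yellow cover is on the pile at top-picture pixel (188,238) with its lug at the upper right. The yellow bin is at (288,216) and the red bin at (360,261). Next I'll fit the poses.

```bash
cat > fit.py <<'E'
from h import *
def yel(im): 
    h=cv2.cvtColor(im,cv2.COLOR_RGB2HSV); return (h[...,0]>18)&(h[...,0]<36)&(h[...,1]>150)
def rect(p):
    (c,s,a)=cv2.minAreaRect(p[:,:2].astype(np.float32)); return np.round(c,1),np.round(s,1),round(a,1)
E
python3 - <<'E'
from fit import *
for n in ['top','side']:
    P=np.load(n+'P.npy');im=np.load(n+'I.npy')
    x,y,z=P[...,0],P[...,1],P[...,2]
    near=(abs(x-455)<90)&(abs(y-266)<100)
    d=P[near&(z>36)&(z<48)&yel(im)]; print(n,'deck',rect(d),np.median(d[:,2]),len(d))
    l=P[near&(z>52)&(z<90)]; print('lug',len(l),l.mean(0).round(1),l.max(0).round(1),rect(l))
    b=P[(abs(x-495)<75)&(abs(y-51)<90)&(z>42)&(z<62)]; print('bin',rect(b),np.median(b[:,2]),len(b))
    b=P[(abs(x-495)<75)&(abs(y-51)<90)&(z>15)&(z<62)]; print('bin',rect(b))
E
```

```text
top deck (array([455.5, 265.4]), array([110.6, 138.1]), 17.8) 43.31817403861612 2979
lug 86 [503.7 233.3  74.3] [516.8 244.5  80.7] (array([503.8, 234.2]), array([12.5, 25.8]), 59.5)
bin (array([496. ,  31.3]), array([179.4,  96.2]), 71.0) 51.77207017991532 353
bin (array([484.4,  36.3]), array([163.1, 108.9]), 82.8)
side deck (array([453.6, 270.1]), array([111.2, 139.8]), 18.3) 42.730214239717895 2574
lug 152 [502.1 239.3  67.5] [515.5 248.   78.1] (array([502.6, 236.5]), array([12.8, 26.3]), 57.8)
bin (array([495.7,  32.6]), array([184.3,  96.2]), 70.9) 50.08648337495424 283
bin (array([481. ,  38.3]), array([162.2, 111.4]), 86.2)
```

```bash
python3 - <<'E'
from fit import *
for n in ['top','side']:
    P=np.load(n+'P.npy');im=np.load(n+'I.npy')
    x,y,z=P[...,0],P[...,1],P[...,2]
    b=(abs(x-495)<75)&(y>-30)&(y<140)&(z>42)&(z<60)&yel(im); print('rim',rect(P[b]),b.sum())
    b=(abs(x-495)<75)&(y>-30)&(y<140)&(z>12)&(z<60)&yel(im); print('all',rect(P[b]),b.sum())
    for y0 in range(-650,400,100):
        m=(x>150)&(x<700)&(y>y0)&(y<y0+100); print(y0,np.nanmax(z[m]) if m.any() else None,end=' ')
E
```

```text
rim (array([508.1,  52.5]), array([122.5,  61.7]), 85.9) 232
all (array([493.2,  53.6]), array([122.5,  91.5]), 85.9) 350
-650 -782.4029896861612 -550 -784.2253234324728 -450 116.95927541826711 -350 144.16055785183391 -250 143.52978654911396 -150 118.25313961808604 -50 57.16245012340357 50 57.00290894991576 150 80.67142556547992 250 163.50392593758556 350 165.6389667100275 rim (array([504. ,  54.3]), array([126.8,  68.3]), 86.7) 266
all (array([491.4,  55.2]), array([127.1,  92.9]), 86.2) 999
-650 317.6793608154615 -550 321.11108062565535 -450 136.27552619967355 -350 141.60585859646164 -250 142.04221527725792 -150 115.79676952128682 -50 54.133745297805035 50 54.500209667707395 150 78.07907810386985 250 160.83055777576612 350 162.76048944644708
```

{"api": "play_rows", "payload": {"targets": [[0,5,-3,-4.5,-8],[0,46,-27,-4.5,-85],[0,46,-27,-4.5,-85],[0,46,-27,-4.5,-85],[0,46,-27,-4.5,-85],[0,46,-27,-4.5,-85],[0,46,-27,-4.5,-85],[0,46,-27,-4.5,-85],[0,46,-27,-4.5,-85],[0,46,-27,-4.5,-85]]}}

```text
clock: 1.8
eef_pos: [534.2, -234.5, 300.5]
tool_rot: [3.141, 0.001, 1.834]
force: [0.9, -1.1, 0.1]
width: 85.6
gripper_force: 0.0
```

```bash
cat > go.py <<'E'
import sys
from h import *
# args: x y z yawdeg -> move numbers
def go(x,y,z,yaw):
    s=ctrl.read_state(); M=R.from_euler('xyz',s['tool_rot']).as_matrix()
    d=M.T@(np.array([x,y,z])-s['eef_pos'])/10
    yw=np.degrees(np.arctan2(M[1,0],M[0,0])); sp=-((yaw-yw+180)%360-180)
    print('t',round(s['clock'],2),s['eef_pos'].round(1),np.degrees(s['tool_rot']).round(1),'w',round(s['width'],1),'F',s['force'].round(1),'MOVE',d.round(2),round(sp,1))
if __name__=='__main__': go(*map(float,sys.argv[1:]))
E
python3 go.py 503.4 234.4 220 145.8
```

```text
t 1.8 [ 534.2 -234.5  300.5] [180.    0.  105.1] w 85.6 F [ 0.9 -1.1  0.1] MOVE [46.08  9.22  8.01] -40.7
```

{"api": "play_rows", "payload": {"targets": [[0,45,9,8,-40],[0,45,9,8,-40],[0,45,9,8,-40],[0,45,9,8,-40],[0,45,9,8,-40],[0,45,9,8,-40],[0,45,9,8,-40],[0,45,9,8,-40],[0,45,9,8,-40],[0,45,9,8,-40]]}}

```text
clock: 2.8
eef_pos: [503.9, 228.9, 219.9]
tool_rot: [3.138, -0.003, 2.534]
force: [0.4, 0.0, -0.5]
width: 85.4
gripper_force: 0.0
```

```bash
python3 - <<'E'
from fit import *
im,P,E,f,c=cam('wrist')
x,y,z=P[...,0],P[...,1],P[...,2]
near=(abs(x-455)<90)&(abs(y-266)<100)
d=P[near&(z>36)&(z<48)&yel(im)]; print('deck',rect(d),np.median(d[:,2]),len(d))
l=P[near&(z>60)&(z<95)]; print('lug',len(l),l.max(0).round(1),rect(l))
l=l[l[:,2]>np.percentile(l[:,2],60)];print('lugtop',rect(l),np.median(l[:,2]))
save(im,'w1.png')
E
python3 go.py 503.4 234.4 70 145.8
```

```text
deck (array([457.1, 266.2]), array([110.2, 139.8]), 18.0) 41.89203853140208 12887
lug 330 [518.9 245.   77. ] (array([505.9, 234.1]), array([11.1, 25.8]), 55.4)
lugtop (array([505.8, 234.1]), array([11. , 24.6]), 55.9) 75.84243627394255
t 2.85 [503.9 229.4 219.8] [179.8  -0.2 145.2] w 85.2 F [0.  2.1 0.8] MOVE [ 0.28  0.32 14.98] -0.6
```

View pics/w1.png

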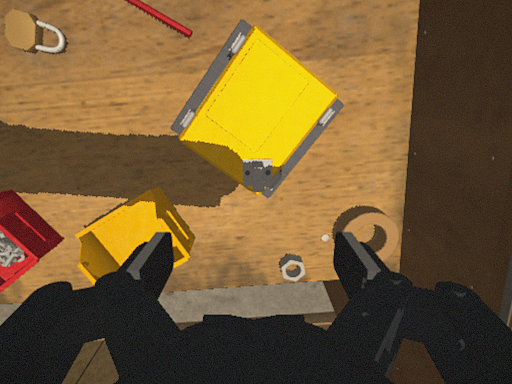

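The wrist picture shows the lug at about (258,172), clear of everything else. I'll descend to it.

{"api": "play_rows", "payload": {"targets": [[0,0.1,0.4,5,0],[0,0.1,0.4,9,-0.6],[0,0.1,0.4,11,-0.6],[0,0.1,0.4,11,-0.6],[0,0.1,0.4,11,-0.6]]}}

```text
clock: 3.35
eef_pos: [507.6, 225.7, 110.5]
tool_rot: [3.141, 0.0, 2.536]
force: [0.5, -0.1, -0.2]
width: 85.7
gripper_force: 0.0
```

```bash
python3 go.py 505 234.3 70.5 145.8
```

```text
t 3.35 [507.6 225.7 110.5] [180.    0.  145.3] w 85.7 F [ 0.5 -0.1 -0.2] MOVE [0.71 0.56 4.  ] -0.5
```

{"api": "play_rows", "payload": {"targets": [[0,0.7,0.5,1,-0.5],[0,0.7,0.5,2,-0.5],[0,0.7,0.5,2,-0.5],[0,0.7,0.5,2,-0.5]]}}

```text
clock: 3.75
eef_pos: [504.2, 234.0, 90.1]
tool_rot: [-3.141, 0.0, 2.546]
force: [0.3, -0.5, 0.7]
width: 85.3
gripper_force: 0.0
```

```bash
python3 go.py 505 234.3 70.5 145.8
```

```text
t 3.75 [504.2 234.   90.1] [-180.     0.   145.9] w 85.3 F [ 0.3 -0.5  0.7] MOVE [-0.05  0.07  1.96] 0.1
```

{"api": "play_rows", "payload": {"targets": [[0,0,0.05,1,0],[0,0,0.05,1.95,0],[0,0,0.05,1.95,0],[0.6,0,0.05,1.95,0],[1,0,0.05,1.95,0],[1,0,0.05,1.95,0],[1,0,0.05,1.95,0],[1,0,0.05,1.95,0],[1,0,0.05,1.95,0],[1,0,0.05,1.95,0]]}}

```text
clock: 4.75
eef_pos: [504.7, 234.5, 70.9]
tool_rot: [3.141, 0.001, 2.546]
force: [-0.2, 0.2, 4.3]
width: 11.3
gripper_force: 58.9
```

```bash
python3 go.py 505 234.3 70.5 145.8
```

```text
t 4.75 [504.7 234.5  70.9] [180.    0.  145.9] w 11.3 F [-0.2  0.2  4.3] MOVE [-0.03  0.    0.04] 0.1
```

{"api": "play_rows", "payload": {"targets": [[1,0,0,-0.1,0],[1,0,0,-0.2,0],[1,0,0,-0.3,0],[1,0,0,-0.4,0],[1,0,0,-0.5,0],[1,0,0,-0.5,0]]}}

```text
clock: 5.35
eef_pos: [504.2, 234.1, 75.2]
tool_rot: [-3.141, -0.0, 2.546]
force: [0.9, -0.2, -7.8]
width: 11.1
gripper_force: 58.3
```

```bash
cat > tilt.py <<'E'
from fit import *
def fitdeck(n):
    im,P,E,f,c=cam(n); p=None
    x,y,z=P[...,0],P[...,1],P[...,2]
    s=ctrl.read_state()['eef_pos']
    near=(np.hypot(x-s[0],y-s[1])<190)&yel(im)&(z>s[2]-110)&(z<s[2]+30)
    p=P[near]
    rng=np.random.default_rng(0); best=None;bi=0
    for _ in range(300):
        a=p[rng.choice(len(p),3,False)]; nn=np.cross(a[1]-a[0],a[2]-a[0]); l=np.linalg.norm(nn)
        if l<200: continue
        nn/=l; 
        if nn[2]<0: nn=-nn
        if nn[2]<.7: continue
        i=abs((p-a[0])@nn)<1.5
        if i.sum()>bi: bi=i.sum();best=i
    q=p[best]; m=q.mean(0); nn=np.linalg.svd(q-m,full_matrices=False)[2][2]; nn*=np.sign(nn[2])
    r=rect(q)
    z=lambda X,Y: m[2]-(nn[0]*(X-m[0])+nn[1]*(Y-m[1]))/nn[2]
    a=np.radians(r[2]); 
    print(n,'centre',r,'tilt deg',np.degrees(np.arccos(nn[2])).round(2),'normal',nn.round(3),'zc',z(*r[0]).round(1),'n',bi)
    for k,C in zip('ABCD',cv2.boxPoints((tuple(map(float,r[0])),tuple(map(float,r[1])),r[2]))): print(' corner',C.round(),z(*C).round(1),end='')
    print(); return im
if __name__=='__main__':
    import sys
    for n in sys.argv[1:]: im=fitdeck(n)
E
python3 tilt.py side top; python3 go.py 505 234.3 70.5 145.8
```

```text
side centre (array([454.4, 269.2]), array([106.2, 137.5]), 18.1) tilt deg 0.48 normal [0.004 0.007 1.   ] zc 46.7 n 1866
 corner [383. 318.] 46.6 corner [425. 187.] 47.4 corner [526. 220.] 46.7 corner [484. 351.] 46.0
top centre (array([462.9, 186.3]), array([ 71.8, 289.5]), 18.6) tilt deg 10.4 normal [ 0.097 -0.152  0.984] zc 24.5 n 352
 corner [383. 312.] 51.9 corner [475.  38.] 0.3 corner [543.  61.] -2.8 corner [451. 335.] 48.8
t 5.45 [504.3 234.1  75.3] [-180.    -0.   145.8] w 11.0 F [ 0.  -0.3 -7.8] MOVE [-0.05  0.05  0.48] 0.0
```

The full grip lifts the cover level by 4 mm, so the far corner isn't staying down. I'll lower it back and test whether a lighter closure lets the lug pivot.

{"api": "play_rows", "payload": {"targets": [[1,0,0,0.2,0],[1,0,0,0.4,0],[1,0,0,0.5,0],[1,0,0,0.5,0],[0.87,0,0,0.5,0],[0.87,0,0,0.5,0],[0.87,0,0,0.5,0]]}}

```text
clock: 6.15
eef_pos: [504.6, 234.8, 70.8]
tool_rot: [3.141, 0.0, 2.546]
force: [0.1, -0.1, 1.7]
width: 11.4
gripper_force: 47.8
```

```bash
python3 tilt.py side; python3 go.py 505 234.3 70.5 145.8
```

```text
side centre (array([454.7, 269.7]), array([106.2, 136.8]), 18.0) tilt deg 0.58 normal [0.01  0.001 1.   ] zc 42.9 n 1878
 corner [383. 318.] 43.6 corner [425. 188.] 43.3 corner [526. 221.] 42.3 corner [484. 351.] 42.5
t 6.2 [504.6 234.8  70.8] [180.    0.  145.8] w 11.5 F [-0.4 -0.1  3.1] MOVE [-0.06 -0.02  0.03] 0.0
```

{"api": "play_rows", "payload": {"targets": [[0.86,0,0,0,0],[0.86,0,0,0,0],[0.86,0,0,0,0]]}}

```text
clock: 6.5
eef_pos: [504.6, 234.8, 70.7]
tool_rot: [3.141, 0.0, 2.546]
force: [-0.2, -0.1, 3.0]
width: 12.0
gripper_force: 6.4
```

{"api": "play_rows", "payload": {"targets": [[0.85,0,0,0,0],[0.85,0,0,0,0],[0.85,0,0,0,0]]}}

```text
clock: 6.8
eef_pos: [504.5, 234.4, 70.4]
tool_rot: [-3.142, -0.0, 2.546]
force: [0.1, -0.0, 0.2]
width: 12.6
gripper_force: 0.1
```

{"api": "play_rows", "payload": {"targets": [[0.845,0,0,0,0],[0.845,0,0,0,0],[0.845,0,0,0,0]]}}

```text
clock: 7.1
eef_pos: [504.4, 234.4, 70.5]
tool_rot: [-3.141, -0.0, 2.546]
force: [0.8, -0.1, -0.5]
width: 13.2
gripper_force: 0.0
```

Closure sets the grip force: 0.86 gives 6 N and 0.87 gives 48 N. I'll peel with roughly 15 N so the lug pivots between the pads.

{"api": "play_rows", "payload": {"targets": [[0.862,0,0,0,0],[0.862,0,0,0,0],[0.862,0,0,0,0],[0.862,0,0,-0.1,0],[0.862,0,0,-0.2,0],[0.862,0,0,-0.3,0],[0.862,0,0,-0.4,0],[0.862,0,0,-0.5,0],[0.862,0,0,-0.5,0]]}}

```text
clock: 8.0
eef_pos: [503.9, 234.3, 75.4]
tool_rot: [-3.141, -0.001, 2.546]
force: [-2.1, 0.2, -4.2]
width: 12.3
gripper_force: 5.8
```

```bash
python3 tilt.py side; python3 go.py 505 234.3 70.5 145.8
```

```text
side centre (array([454.1, 268.4]), array([106. , 136.9]), 17.5) tilt deg 1.48 normal [-0.02   0.017  1.   ] zc 45.1 n 1814
 corner [383. 318.] 42.8 corner [424. 187.] 45.8 corner [525. 219.] 47.3 corner [484. 350.] 44.3
t 8.05 [504.  234.3  75.4] [-179.9   -0.   145.9] w 11.7 F [-1.9  0.5 -4. ] MOVE [-0.09  0.06  0.49] 0.1
```

The far corner is still on the pile at 42.8 mm while the lug corner has risen. I'll keep peeling.

{"api": "play_rows", "payload": {"targets": [[0.862,0.02,0,-0.1,0],[0.862,0.04,0,-0.2,0],[0.862,0.06,0,-0.3,0],[0.862,0.08,0,-0.4,0],[0.862,0.1,0,-0.5,0],[0.862,0.12,0,-0.6,0],[0.862,0.14,0,-0.7,0],[0.862,0.16,0,-0.8,0],[0.862,0.16,0,-0.8,0]]}}

```text
clock: 8.95
eef_pos: [503.7, 235.4, 83.9]
tool_rot: [3.141, 0.001, 2.545]
force: [0.2, -0.5, -0.6]
width: 12.0
gripper_force: 7.0
```

```bash
python3 tilt.py side; python3 go.py 505 234.3 70.5 145.8
```

```text
side centre (array([454.9, 269.1]), array([105.1, 136.6]), 18.5) tilt deg 4.12 normal [-0.058  0.043  0.997] zc 50.8 n 1855
 corner [383. 317.] 44.6 corner [427. 188.] 52.7 corner [526. 221.] 57.0 corner [483. 351.] 48.9
t 9.0 [503.7 235.4  83.9] [180.    0.  145.8] w 11.8 F [ 0.8 -0.2 -0.6] MOVE [-0.17 -0.02  1.34] 0.0
```

{"api": "play_rows", "payload": {"targets": [[0.862,0.04,0,-0.1,0],[0.862,0.06,0,-0.2,0],[0.862,0.08,0,-0.3,0],[0.862,0.1,0,-0.4,0],[1,0.1,0,-0.4,0],[1,0.1,0,-0.4,0],[1,0.1,0,-0.4,0]]}}

```text
clock: 9.7
eef_pos: [502.3, 236.0, 87.5]
tool_rot: [-3.142, -0.0, 2.546]
force: [0.3, -0.2, -0.4]
width: 11.0
gripper_force: 58.4
```

```bash
python3 tilt.py side; python3 - <<'E'
from h import *
# free bench rectangles for a flat cover, from the first top picture
P=np.load('topP.npy').reshape(-1,3); P=P[np.isfinite(P[:,0])]
g=4; x0,y0=200,-100; W,H=150,190
bad=np.zeros((W,H),np.uint8); seen=np.zeros((W,H),np.uint8)
i=((P[:,0]-x0)/g).astype(int); j=((P[:,1]-y0)/g).astype(int)
ok=(i>=0)&(i<W)&(j>=0)&(j<H); i,j,z=i[ok],j[ok],P[ok,2]
seen[i,j]=1; bad[i[abs(z)>8],j[abs(z)>8]]=1
bad|=1-cv2.morphologyEx(seen,cv2.MORPH_CLOSE,np.ones((3,3)))
dt=lambda b:cv2.distanceTransform(1-b,cv2.DIST_L2,5)*g
res=[]
for yaw in range(-60,121,15):
    a=np.radians(yaw); c,s=np.cos(a),np.sin(a)
    for mrg in (28,20,12):
        # rectangle erosion
        u,v=np.mgrid[-25:26,-25:26]*g
        k=((abs(c*u+s*v)<57+mrg)&(abs(-s*u+c*v)<72+mrg)).astype(np.uint8)
        f=cv2.dilate(bad,k,borderValue=1)==0
        for a_,b_ in np.argwhere(f)[::6]:
            X,Y=x0+a_*g,y0+b_*g; lx,ly=X+c*36+s*46,Y+s*36-c*46
            if 420<np.hypot(lx,ly)<800: res.append((mrg,yaw,X,Y,round(lx),round(ly)))
res.sort(key=lambda r:(-r[0],abs(r[1]-18)))
print(len(res),res[:25])
E
python3 go.py 505 234.3 70.5 145.8
```

```text
side centre (array([454.5, 269.6]), array([105.8, 136.4]), 17.8) tilt deg 5.92 normal [-0.085  0.058  0.995] zc 52.8 n 1910
 corner [383. 318.] 43.8 corner [425. 188.] 55.0 corner [526. 221.] 61.7 corner [484. 351.] 50.6
3 [(12, 75, np.int64(356), np.int64(104), 410, 127), (12, 90, np.int64(360), np.int64(72), 406, 108), (12, 90, np.int64(360), np.int64(96), 406, 132)]
t 9.75 [502.3 236.   87.5] [-180.    -0.   145.9] w 10.7 F [-0.2  0.5 -0.3] MOVE [-0.32  0.01  1.7 ] 0.1
```

The peel worked: the far corner is still on the pile at 43.8 mm, the lug corner is at 61.7 mm and the tilt is 5.9°. To re-level the cover I'll look for a fixed surface to touch its far corner on.

```bash
python3 - <<'E'
import numpy as np
P=np.load('topP.npy'); 
for v in range(0,384,32): print(v,[tuple(int(a) if a==a else -1 for a in P[v,u]) for u in (10,50,90,130)])
S=np.load('sideP.npy')
print([S[v,u].round() for v,u in ((300,30),(330,100),(380,200),(250,20))])
# bench map: max height, 20mm cells
Q=np.concatenate([P.reshape(-1,3)]);Q=Q[np.isfinite(Q[:,0])]
print('cols y',list(range(-60,600,20)))
for x in range(620,240,-20):
    r=''
    for y in range(-60,600,20):
        m=(abs(Q[:,0]-x)<10)&(abs(Q[:,1]-y)<10); r+='%4d'%(round(Q[m,2].max()) if m.any() else -999)
    print(x,r)
E
```

```text
0 [(921, 587, 163), (921, 510, 160), (919, 432, 161), (918, 355, 159)]
32 [(859, 588, 158), (856, 509, 161), (855, 432, 161), (854, 355, 158)]
64 [(794, 585, 161), (794, 510, 158), (791, 432, 161), (789, 355, 160)]
96 [(731, 584, 162), (730, 508, 160), (728, 432, 159), (726, 354, 162)]
128 [(668, 582, 163), (667, 507, 160), (666, 431, 161), (668, 360, 143)]
160 [(607, 581, 163), (606, 506, 162), (604, 430, 162), (623, 390, 27)]
192 [(546, 580, 162), (545, 506, 160), (543, 431, 160), (555, 396, 3)]
224 [(486, 580, 160), (485, 505, 160), (485, 469, 48), (484, 397, 2)]
256 [(427, 580, 158), (425, 503, 162), (415, 486, -1), (413, 398, 0)]
288 [(368, 578, 160), (356, 544, 68), (346, 485, 1), (343, 399, -5)]
320 [(310, 576, 161), (279, 572, 0), (277, 485, 0), (287, 381, 65)]
352 [(234, 614, 85), (211, 571, 1), (209, 485, 0), (209, 395, 10)]
[array([815., 518., 159.]), array([692., 554., 160.]), array([539., 607., 160.]), array([884., 428., 160.])]
cols y [-60, -40, -20, 0, 20, 40, 60, 80, 100, 120, 140, 160, 180, 200, 220, 240, 260, 280, 300, 320, 340, 360, 380, 400, 420, 440, 460, 480, 50
[... 1925 characters left out ...]
  6 163 164 164
340   30  29   4   5   3   6   4   4   4   6   4   5   4   4   5   6  10   5   5   6   5   4   4   5  11   4   5   5   4   5 162 164 164
320    6   4   3   6   4   5   4   3   3   3   4   5   4   5   4  10   7   4   4   5  61  63  60   5  14   4   4   5   5   4   5 164 164
300    5   4   5   4   5   4   3   4   3   5   6   4   4   4   5  10   4   6   4  56  78 142  76  54  13  15   5   4   5   5   4 161 165
280    4   5   3   5   3   4   3   4   5  14  12   4   3   5  11   7   5   5   5  57  75 142  74  53   3  16   5   5   4   4   4   4 163
260    5   4   5   4   3   4   6   5  16  16  13   5   4   8  11   4   4   5   4   4  62  65  61   5   5  19  11   5   5   5   5   5 159
```

There is a fixed counter with its top at about 161 mm, edged along roughly (560,412) to (400,492). It suits pivoting the cover level in the grip with a light touch. First I'll lift clear with a firm grip.

{"api": "play_rows", "payload": {"targets": [[1,0,0,-0.3,0],[1,0,0,-0.7,0],[1,0,0,-1.2,0],[1,0,0,-2,0],[1,0,0,-4,0],[1,0,0,-7,0],[1,0,0,-10,0],[1,0,0,-13,0],[1,0,0,-16,0],[1,0,0,-17,0]]}}

```text
clock: 10.75
eef_pos: [503.3, 237.0, 261.1]
tool_rot: [3.137, 0.003, 2.546]
force: [-0.1, 0.5, -1.5]
width: 11.2
gripper_force: 58.7
```

```bash
python3 - <<'E'
from tilt import *
im=fitdeck('side'); save(im,'s2.png')
E
python3 go.py 439 334 255 70
```

```text
side centre (array([456.1, 270.3]), array([104.8, 136.9]), 17.8) tilt deg 6.25 normal [-0.092  0.058  0.994] zc 226.2 n 2484
 corner [385. 319.] 216.8 corner [427. 189.] 228.3 corner [527. 221.] 235.7 corner [485. 351.] 224.2
t 10.8 [503.5 236.9 261.1] [179.7   0.2 145.9] w 11.0 F [ 0.6 -0.1 -0.1] MOVE [10.79  4.41  0.6 ] 75.9
```

View pics/s2.png

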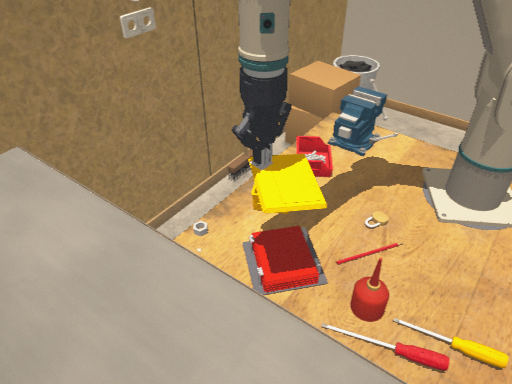

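The cover is free and hanging at about 6° at (290,185). The red pile is still in place at (285,258). Next I'll move it over to the counter edge.

{"api": "play_rows", "payload": {"targets": [[1,1,0.5,0,8],[1,2,1,0,16],[1,3.5,1.5,0,24],[1,5,2,0,32],[1,6.5,2.5,0,40],[1,8,3,0,48],[1,9.5,3.8,0,56],[1,10.8,4.4,0,64],[1,10.8,4.4,0,72],[1,10.8,4.4,0,76]]}}

```text
clock: 11.8
eef_pos: [436.4, 332.9, 256.1]
tool_rot: [-3.14, 0.003, 1.216]
force: [0.3, 0.3, -1.9]
width: 10.8
gripper_force: 58.6
```

```bash
python3 tilt.py side; python3 go.py 439 334 199.5 70
```

```text
side centre (array([452.7, 386.7]), array([135.6, 106.1]), 31.6) tilt deg 6.11 normal [0.038 0.1   0.994] zc 221.2 n 3680
 corner [367. 396.] 223.5 corner [423. 306.] 230.4 corner [538. 377.] 218.9 corner [483. 467.] 212.0
t 11.85 [436.6 332.6 256.1] [-179.9    0.2   69.6] w 11.4 F [ 0.   0.5 -2. ] MOVE [0.23 0.18 5.66] -0.4
```

{"api": "play_rows", "payload": {"targets": [[1,0,0,2,0],[1,0,0,3.5,0],[1,0,0,4,0],[0.866,0,0,4.2,0],[0.866,0,0,4.5,0],[0.866,0,0,4.8,0],[0.866,0,0,5.1,0],[0.866,0,0,5.4,0],[0.866,0,0,5.6,0],[0.866,0,0,5.6,0]]}}

```text
clock: 12.85
eef_pos: [437.5, 332.9, 201.3]
tool_rot: [-3.141, 0.0, 1.219]
force: [-0.0, -0.7, -1.6]
width: 11.5
gripper_force: 29.0
```

```bash
python3 tilt.py side; python3 go.py 439 334 199.5 70
```

```text
side centre (array([453.5, 386.5]), array([134.3, 107. ]), 33.0) tilt deg 6.21 normal [0.038 0.101 0.994] zc 166.5 n 3393
 corner [368. 395.] 168.9 corner [426. 305.] 175.9 corner [539. 378.] 164.1 corner [481. 468.] 157.2
t 12.9 [437.6 333.  201.5] [-180.     0.    69.9] w 11.6 F [ 0.   0.  -0.7] MOVE [0.15 0.1  0.19] -0.1
```

There was no contact, so the corner is just short of the edge. I'll go back up, 35 mm further in, and down again.

{"api": "play_rows", "payload": {"targets": [[1,0,0,-0.5,0],[1,0,0,-2,0],[1,0,0,-4,0],[1,0,0,-4.5,0],[1,1.5,0,-4.5,0],[1,3.5,0,-4.5,0],[1,3.5,0,-4,0],[1,3.5,0,-2.5,0],[1,3.5,0,-1.7,0],[1,3.5,0,-1.7,0]]}}

```text
clock: 13.9
eef_pos: [448.8, 364.5, 217.0]
tool_rot: [-3.14, 0.003, 1.219]
force: [0.5, -0.5, -2.0]
width: 11.0
gripper_force: 60.0
```

```bash
python3 tilt.py side; python3 go.py 439 334 199.5 70
```

```text
side centre (array([464.5, 417.7]), array([134.9, 105.2]), 31.8) tilt deg 6.4 normal [0.04  0.104 0.994] zc 182.0 n 3840
 corner [379. 427.] 184.5 corner [435. 337.] 191.6 corner [550. 409.] 179.5 corner [494. 498.] 172.4
t 13.95 [449.3 365.  217.8] [-1.80e+02  1.00e-01  6.98e+01] w 11.1 F [-0.1  0.1 -1.7] MOVE [-3.27  0.1   1.84] -0.2
```

{"api": "play_rows", "payload": {"targets": [[0.866,0,0,0.1,0],[0.866,0,0,0.3,0],[0.866,0,0,0.6,0],[0.866,0,0,0.9,0],[0.866,0,0,1.2,0],[0.866,0,0,1.5,0],[0.866,0,0,1.7,0],[0.866,0,0,1.7,0]]}}

```text
clock: 14.75
eef_pos: [449.7, 365.8, 201.3]
tool_rot: [-3.142, 0.0, 1.219]
force: [0.3, -0.9, 1.5]
width: 11.5
gripper_force: 29.4
```

```bash
python3 tilt.py side; python3 go.py 449 365 199.5 70
```

```text
side centre (array([466.9, 421. ]), array([135. , 105.6]), 31.6) tilt deg 0.85 normal [0.009 0.012 1.   ] zc 171.7 n 3670
 corner [382. 431.] 172.4 corner [437. 341.] 172.9 corner [552. 411.] 171.0 corner [497. 501.] 170.5
t 14.8 [449.8 365.8 201.3] [-180.     0.    69.8] w 11.5 F [-1.  -2.5  0.3] MOVE [-0.1  -0.05  0.18] -0.2
```

{"api": "play_rows", "payload": {"targets": [[0.866,0,0,0.1,0],[0.866,0,0,0.15,0],[1,0,0,0.15,0],[1,0,0,0.15,0],[1,0,0,0,0],[1,0,0,-1,0],[1,0,0,-3,0],[1,0,0,-5,0],[1,0,0,-5,0]]}}

```text
clock: 15.7
eef_pos: [450.8, 367.4, 254.4]
tool_rot: [3.139, -0.005, 1.219]
force: [-0.5, 1.1, -0.8]
width: 11.4
gripper_force: 59.5
```

```bash
python3 tilt.py side; python3 go.py 525 5.6 240 123.8
```

```text
side centre (array([468.5, 423.4]), array([134.9, 106.2]), 31.9) tilt deg 0.74 normal [0.007 0.011 1.   ] zc 225.0 n 4003
 corner [383. 433.] 225.5 corner [439. 343.] 226.1 corner [554. 414.] 224.6 corner [498. 504.] 224.0
t 15.75 [450.1 366.6 252.8] [ 1.799e+02 -1.000e-01  6.990e+01] w 11.0 F [-0.7  0.7 -2.2] MOVE [-31.32  19.46   1.22] -53.9
```

The cover is level again. Now to the yellow bin.

{"api": "play_rows", "payload": {"targets": [[1,-2,1.2,0,-5],[1,-5.5,3.4,0,-11],[1,-9,5.6,0,-17],[1,-12.5,7.8,0,-23],[1,-16,10,0,-29],[1,-19.5,12.2,0,-35],[1,-23,14.3,0,-41],[1,-26.5,16.5,0,-47],[1,-29.5,18.4,0,-52],[1,-31,19.3,0.5,-54]]}}

```text
clock: 16.75
eef_pos: [524.3, 4.0, 245.6]
tool_rot: [-3.14, 0.001, 2.159]
force: [0.3, 0.1, -1.2]
width: 10.6
gripper_force: 59.4
```

```bash
python3 go.py 525.2 5.6 178 123.8
```

```text
t 16.75 [524.3   4.  245.6] [-1.799e+02  1.000e-01  1.237e+02] w 10.6 F [ 0.3  0.1 -1.2] MOVE [0.09 0.18 6.76] -0.1
```

{"api": "play_rows", "payload": {"targets": [[1,0,0.1,1.5,0],[1,0,0.1,3.5,0],[1,0,0.1,5.5,0],[1,0,0.1,6.7,0],[1,0,0.1,6.7,0],[1,0,0.1,6.7,0],[1,0,0.1,6.7,0]]}}

```text
clock: 17.45
eef_pos: [525.6, 9.2, 180.3]
tool_rot: [3.14, 0.001, 2.162]
force: [-0.5, -1.3, -1.1]
width: 11.2
gripper_force: 59.3
```

```bash
python3 - <<'E'
from tilt import *
fitdeck('top'); im=fitdeck('side'); save(im,'s3.png')
im,P,E,f,c=cam('top'); z=P[...,2]
for k,zz in (('red_pile',(28,42)),('tape_roll',(18,32)),('hex_nut',(10,22))):
    r=ctrl.trace('top',k)
    if r: p=P[r[0]['pixels']&(z>zz[0])&(z<zz[1])]; print(k,rect(p))
h=cv2.cvtColor(im,cv2.COLOR_RGB2HSV); red=((h[...,0]<8)|(h[...,0]>172))&(h[...,1]>120)
p=P[red&(abs(P[...,0]-455)<100)&(abs(P[...,1]-267)<90)&(z>26)]; print('red deck',rect(p))
E
python3 go.py 525.2 5.6 178 123.8
```

```text
top centre (array([491.9,  57.5]), array([136.3, 105.4]), 85.8) tilt deg 1.54 normal [-0.022  0.016  1.   ] zc 151.3 n 2001
 corner [434.  -7.] 151.1 corner [539. -14.] 153.5 corner [549. 122.] 151.6 corner [444. 129.] 149.2
side centre (array([490.7,  59.1]), array([138.2, 103.8]), 85.3) tilt deg 0.71 normal [-0.007  0.01   1.   ] zc 150.6 n 1180
 corner [433.  -6.] 150.8 corner [537. -14.] 151.6 corner [548. 124.] 150.3 corner [445. 132.] 149.5
red_pile (array([455.3, 266.9]), array([124.1, 141.7]), 18.3)
tape_roll (array([659.9, 298.7]), array([72.4, 71.3]), 89.7)
hex_nut (array([648.2, 192.6]), array([30.2, 28.4]), 44.4)
red deck (array([455.4, 266.5]), array([112.2, 140.9]), 18.1)
t 17.75 [525.2   8.9 180. ] [180.    0.  123.9] w 11.3 F [ 0.2 -0.6 -1.8] MOVE [-0.27 -0.18  0.2 ] 0.1
```

View pics/s3.png

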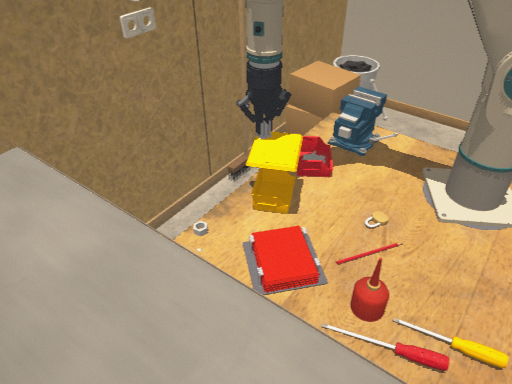

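The cover is level and yaw-aligned above the yellow bin at (275,150), with the pile, nut and tape unmoved. I'll make a small centring correction and hand it in.

{"api": "play_rows", "payload": {"targets": [[1,-0.25,-0.2,0.1,0],[1,-0.25,-0.2,0.1,0],[1,-0.25,-0.2,0.1,0],[1,-0.25,-0.2,0.1,0],[1,-0.25,-0.2,0.1,0],[1,-0.25,-0.2,0.1,0]]}}

```text
clock: 18.35
eef_pos: [524.7, 5.8, 178.5]
tool_rot: [3.142, -0.0, 2.162]
force: [-1.1, 0.5, -1.6]
width: 11.4
gripper_force: 59.3
```

```bash
python3 tilt.py top; python3 go.py 525.2 5.6 178 123.8; python3 -c "
from cell import ctrl; print(ctrl.finish_job())"
```

```text
top centre (array([491.4,  53.9]), array([137.2, 106.1]), 85.8) tilt deg 1.16 normal [-0.015  0.013  1.   ] zc 149.4 n 2024
 corner [433. -11.] 149.4 corner [539. -18.] 151.1 corner [549. 118.] 149.5 corner [444. 126.] 147.8
t 18.4 [524.7   5.8 178.6] [180.   -0.  123.9] w 11.0 F [-0.6  0.9 -2.5] MOVE [-0.04  0.03  0.06] 0.1
the job is handed in; nothing more can be done
None
```

The cover was peeled off lug corner first and handed in at 18.4 s, held about 1° from level and centred roughly 9–10 cm above the yellow bin's mouth, with the red pile unmoved; a first firm lift raised it about 4 mm level before I lowered it back to peel, and I levelled it in the grip with a light touch on the fixed counter on the way.

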